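# Slide a prosthetic coupling disc into its pocket

### The job

Pick up the brass coupling disc by its steel spigot and set it down flat on the jig's plate at the loading end, beside the yellow part of the rail. Then slide it along the plate towards the steel end of the rail, keeping it down on the plate and gently against the rail, until it drops into the round pocket; stop as soon as you feel it catch, never force it, and let go with it lying flat and fully home. Leave the other things on the bench where they are.

Things in the scene. Friction and masses are not known exactly. Their poses are not given: they have to be found in the camera images.
- coupling_center (a point): Loose coupling disc: round brass flange 60 mm diameter, 6 mm thick, with a round steel spigot 22 mm diameter standing 34 mm up from its middle (40 mm tall in all, about 160 g). Point on its axis, 20 mm above the flange's underside, z axis up the spigot. Grasp the spigot with the fingertips just clear of the flange's top (14 mm below this point). Starts upright on the grey mat.
- jig: Fixed jig: blue base 250 x 100 mm, and clamped on it an aluminium plate 240 x 110 mm whose top is 30 mm above the origin. Origin on the bench at mid-length; x along the jig from the loading end (yellow part of the rail) to the steel end, z up. Keep the force between disc and jig under 25 N, also when the disc has caught; beyond the yellow part keep the disc within 10 mm of the plate.
- rail_face (a point): Upper inner edge of the jig's straight side rail, at mid-length (jig x 0, y -30.5, z 36 mm; axes as the jig's). The rail runs along jig x from -130 to 130 mm, yellow below x = -30 mm, steel beyond, and stands 6 mm above the plate, on its -y side. A disc touching it has its axis at jig y = -0.5 mm.
- load_spot (a point): Middle of the loading end, on the plate's top (jig x -65, y 0, z 30 mm; axes as the jig's). Set the disc down with its axis within about 25 mm of here along x.
- search_mid (a point): Middle of the stretch in which the pocket lies, on the plate's top (jig x 45, y 0, z 30 mm). The one round pocket (dark floor, 63 mm diameter, 5 mm deep, 1 mm chamfer) has its centre at jig y 0 and at a different x each time, 20 to 70 mm, not measured; it stays put during the work. A disc slid along the rail drops in by its own weight and is stopped by the pocket's wall; home, its flange stands 1 mm proud.
- pyramid_plate_center (a point): Bystander on the mat: dark square plate 60 x 60 x 6 mm with a steel square stub, 26 mm tall in all; point half-way up.
- collar: Bystander on the mat: black plastic ring, 48 mm outer diameter, 30 mm tall; origin at its underside.
- plaster_foot: Bystander: white plaster cast, about 104 mm wide and 195 mm tall, origin at its underside.
- tape_roll: Bystander: tan roll of tape lying flat, 100 mm diameter, 25 mm tall, origin at its underside.
- thread_cone: Bystander: grey cone of thread, 60 mm wide and 115 mm tall, origin at its underside.
- jar: Bystander: white jar with a red cap, 72 mm diameter, 90 mm tall, origin at its underside.
- driver: Bystander: red-handled screwdriver lying flat near the far edge, about 200 mm long.
Not all that is in view belongs to the job. Of the things that look like the part that bears coupling_center, the smallest one is meant.

How it is judged:
By the outcome, as a careful person would: the job done as asked, in the order asked, and still so for the second after the job is handed in, with the robot touching nothing.
It also fails if it takes over 51 s, if anything falls off the work surface, if the arm or the gripper's body presses on something with over 40 N, if the wrist force passes 120 N, or if a joint passes its speed limit or range.

### The arm

A 6-joint arm with a two-finger parallel gripper is mounted at the origin on the work surface. World frame = base frame: x ahead of the robot, y to its left, z up, the work surface at z = 0. Lengths are in m, angles in rad, forces in N, time in s.
With the tool pointing down it reaches from about 0.225 to 0.875 m from the base axis. Payload 3.4 kg.
Tool frame: the origin (TCP) lies on the centre line of the jaws, within the pads' length; the fingertips stand 11 mm ahead of it and the grasp point (between the pads) lies 8 mm behind it; z points along the fingers, y is the line along which they close (so a half turn about z gives the same grasp; the last joint's range is limited). The gripper opens to 85 mm and grips with 20 to 120 N. Pads are 22 mm wide; open, the fingers measure 114 mm over their backs; the gripper's body (76 mm by 85 mm) begins 54 mm behind the grasp point. The pads swing forward as they close: fully open they stand 13 mm farther back than shut.
Start: joints at [1.028, 0.276, 1.505, -0, 1.361, -0.121], TCP at [0.235, 0.525, 0.214] pointing down, gripper open.
Joint ranges: [-2.89, 2.89], [-0.75, 2.08], [0.22, 2.7], [-1.18, 4.32], [0.11, 2.71], [-2.7, 2.7]. Speed limits (rad/s): [2.57, 2.57, 3.14, 3.14, 3.14, 3.14].

### API

Orientations are given as a unit quaternion [w, x, y, z].
In Python, from rig import manip, eyes, job gives the robot as it stands.
- The arm moves only by the tool drive_tool, never from a script. Its argument "rows" is a list of rows, each a list of 3 entries, a list of its own where there are three numbers: the turn, a rotation vector about the world's x, y, z in rad, then the shift along the world's x, y, z in cm, then the finger opening in cm, from 0 to 8.54. A call has 1 to 8 rows; each row shifts and turns the commanded pose from where the row before left it; what a row does not reach is not made up. A row lasts 1/8 s, in which the tool goes at most 62.5 mm and 10.7 degrees, less where a joint would pass 70% of its speed; a pose out of reach is approached as far as the arm can. A call is refused whole if a number of a shift passes 6.25 or a number of a turn 0.188, either way. A call with a gripper value outside its range is refused whole. The fingers move at their own pace and stop on an object; "force" is the grip in N (left out, the last holds). Time passes only in rows, so rows that do not move let the fingers close. It gives the time, the measured TCP pose, the force, the opening and the grip force at its end, in the units of the state.
- manip.get_state(): the state, without advancing time (a new reading comes with each control period).
- eyes.get_image(name): name is "scene" or "side" or "wrist"; returns the picture (480x640x3 uint8, red, green, blue); there is no depth.
- eyes.get_calibration(name): a dict with "camera_matrix" (3x3 intrinsics, pixels), "k1" (the pictures are not rectified: a ray, as slopes to the right and down, at radius r is drawn at 1 + k1 r^2 times it, then the intrinsics apply), "view" (4x4, takes a point from world to camera coordinates). Camera axes: x right, y up, looking along -z (the intrinsics and any distortion apply to the point x, -y, -z); pixel columns grow to the right and rows downward; lengths in m; the calibration is good to about 2 mm. A picture is of the moment at which its call begins: read the wrist's pose just before it. get_calibration takes no time and is no camera call; for the wrist camera it gives the pose at the moment of the call.
- job.sign_off(): hands the job in; it is judged then, once.
The state is a dict: "clock": time; "qpos": joint angles; "qd": joint speeds; "effort": joint torques, N m; "position": TCP position; "ee_rot": TCP orientation; "contact_force": force on the tool from outside, world axes, zero at the start; "moment": the same for the moment, N m; "width": finger opening in m; "gripper_force": force on a finger pad.
Only numpy, scipy, OpenCV 4.12 (cv2) and the standard library are available. Lean on these libraries where they do the work, as an engineer would, in place of code of your own. Each camera call takes 0.05 s, during which the arm holds its last target. There are 200 camera calls.

## Working session

There is one attempt and no reset: what is moved stays moved. The work goes in short steps, Python scripts to look and compute and a tool call to move; the robot and the scene stay as the last step left them, time stands still between calls to the robot, and variables do not carry over. Pictures are saved under pics/ and viewed, at most 10 in all, crops included, and the job is handed in when it is done.

Besides the shell and the picture viewer there is one more tool, called after "Emit:" as name(argument=value, ...), one argument or row to a line, values as JSON. drive_tool: Moves the arm, as the interface text tells. Its arguments: {"type":"object","properties":{"rows":{"type":"array"},"force":{"type":"number"}},"required":["rows"]}

```bash
mkdir -p pics
cat > h.py <<'E'
import numpy as np, cv2
from rig import manip, eyes, job
def grab(n,f):
    im=eyes.get_image(n); cv2.imwrite('pics/'+f,im[:,:,::-1]); return im
def ray(cal,u,v):
    K=np.array(cal['camera_matrix']);k=cal['k1'];V=np.array(cal['view'])
    d=np.array([(u-K[0,2])/K[0,0],(v-K[1,2])/K[1,1]]);s=d.copy()
    for _ in range(20): s=d/(1+k*(s@s))
    R=V[:3,:3]; o=-R.T@V[:3,3]
    return o,R.T@np.array([s[0],-s[1],-1])
def onz(cal,u,v,z):
    o,d=ray(cal,u,v); return o+d*(z-o[2])/d[2]
def proj(cal,p):
    K=np.array(cal['camera_matrix']);V=np.array(cal['view'])
    c=V[:3,:3]@np.array(p)+V[:3,3]; s=np.array([c[0],-c[1]])/-c[2]; s=s*(1+cal['k1']*(s@s))
    return K[0,0]*s[0]+K[0,2],K[1,1]*s[1]+K[1,2]
E
python3 - <<'E'
from h import *
a=grab('scene','s0.png');b=grab('side','d0.png')
for n in('scene','side'):
    c=eyes.get_calibration(n);print(n,c['camera_matrix'],c['k1'],np.round(c['view'],3).tolist())
print(manip.get_state())
E
```

```text
scene [[434.47563537   0.         326.67587804]
 [  0.         434.47563537 239.85800812]
 [  0.           0.           1.        ]] 0.015026399086472852 [[-0.837, 0.548, -0.005, 0.467], [-0.454, -0.688, 0.566, 0.194], [0.306, 0.476, 0.824, -1.31], [0.0, 0.0, 0.0, 1.0]]
side [[552.41255588   0.         315.7945701 ]
 [  0.         552.41255588 247.47614223]
 [  0.           0.           1.        ]] 0.010041484628064985 [[0.995, -0.101, 0.001, -0.541], [0.061, 0.605, 0.794, -0.089], [-0.081, -0.79, 0.608, -1.291], [0.0, 0.0, 0.0, 1.0]]
{'clock': 0.1, 'qpos': array([ 1.02799164e+00,  2.76517459e-01,  1.50603049e+00, -3.31365248e-06,
        1.36075567e+00, -1.21008661e-01]), 'qd': array([-0.00046206, -0.00491237, -0.00155706,  0.00141448,  0.00132511,
        0.00219891]), 'effort': array([ 2.02811323e-03, -4.17703092e+01, -2.46404225e+01,  2.29066991e-04,
        5.69139433e-03,  2.55960714e-05]), 'position': array([0.23513744, 0.52413859, 0.21272488]), 'ee_rot': array([-2.77224651e-04,  2.09337686e-01,  9.77843035e-01, -8.09322280e-04]), 'contact_force': array([-0.79959523, -0.52945719,  0.34699478]), 'moment': array([ 0.03335122, -0.00398459,  0.05023012]), 'gripper_force': 0.0, 'width': 0.08552911608605235}
```

View pics/s0.png

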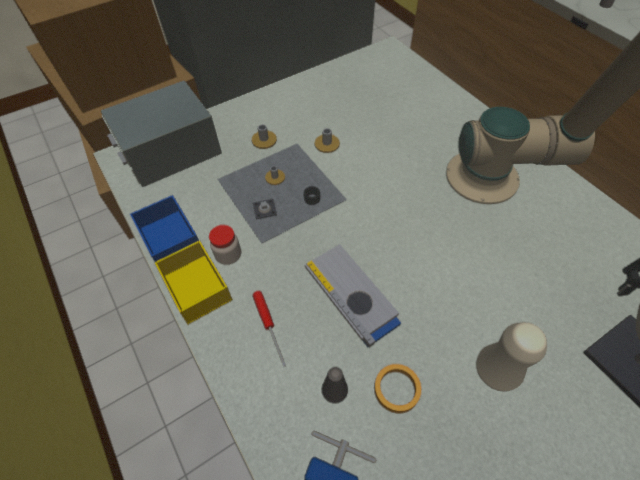

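View pics/d0.png

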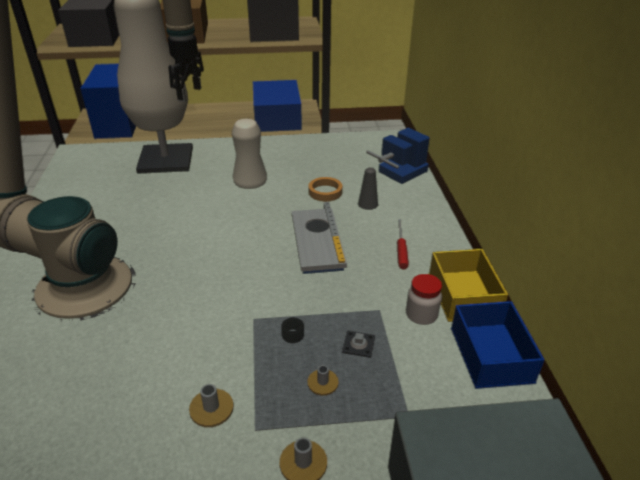

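Both views show three brass discs with spigots: scene (263,138), (327,142) and (275,177), the last being the smallest and the only one on the mat (side view (323,382)). I choose that one. The jig is at scene (350,290), with its yellow rail at (320,276) and the dark pocket at (359,301).

Run:
```python
from h import *
S=cv2.imread('pics/s0.png');D=cv2.imread('pics/d0.png')
cs=eyes.get_calibration('scene');cd=eyes.get_calibration('side')
def blobs(im,lo,hi,roi,amin=40):
    x0,y0,x1,y1=roi
    m=cv2.inRange(cv2.cvtColor(im,cv2.COLOR_BGR2HSV),lo,hi);k=np.zeros_like(m);k[y0:y1,x0:x1]=m[y0:y1,x0:x1]
    return [c for c in cv2.findContours(k,cv2.RETR_EXTERNAL,cv2.CHAIN_APPROX_NONE)[0] if cv2.contourArea(c)>amin]
def report(t,cal,c,z):
    P=np.array([onz(cal,*p[0],z) for p in c])[:,:2]
    (x,y),r=cv2.minEnclosingCircle(P.astype(np.float32)); e=cv2.fitEllipse(c)
    print(t,'circ',round(x,4),round(y,4),'r',round(r,4),'px',np.round(e[0],1),'pt',np.round(onz(cal,*e[0],z)[:2],4))
for c in blobs(S,(8,100,60),(25,255,255),(240,110,350,200)): report('brass scene',cs,c,.006)
for c in blobs(D,(8,100,60),(25,255,255),(170,350,350,480)): report('brass side',cd,c,.006)
for c in blobs(S,(0,0,0),(180,120,95),(335,280,385,325)): report('pocket scene',cs,c,.03)
for c in blobs(D,(0,0,0),(180,120,95),(300,210,335,240)): report('pocket side',cd,c,.03)
for n,im,cal,roi in(('sc',S,cs,(295,250,345,300)),('sd',D,cd,(325,225,350,270))):
    for c in blobs(im,(20,100,100),(35,255,255),roi):
        b=cv2.boxPoints(cv2.minAreaRect(c)); print('yellow',n,b.round(1).tolist(),[np.round(onz(cal,*p,.036)[:2],4).tolist() for p in b])
print(S[290,340],S[303,360],D[240,310],D[225,317])
A=cv2.resize(S[120:215,215:350],None,fx=3,fy=3,interpolation=2);B=cv2.resize(S[235:350,295:410],None,fx=4,fy=4,interpolation=2)
C=np.zeros((460,865,3),np.uint8);C[:285,:405]=A;C[:,405:]=B
cv2.imwrite('pics/c1.png',C[:,:800])
```

```text
brass scene circ 0.525 -0.3356 r 0.0299 px [274.8 176.9] pt [ 0.5249 -0.3344]
brass scene circ 0.3148 -0.3706 r 0.0394 px [326.6 143.3] pt [ 0.3163 -0.3691]
brass scene circ 0.4742 -0.4981 r 0.0401 px [263.8 139.3] pt [ 0.4744 -0.496 ]
brass side circ 0.4709 -0.5014 r 0.0408 px [303.  461.9] pt [ 0.4711 -0.5027]
brass side circ 0.3123 -0.3757 r 0.0409 px [211.  408.1] pt [ 0.3122 -0.3786]
brass side circ 0.5224 -0.3389 r 0.0307 px [322.6 382.3] pt [ 0.5221 -0.3407]
pocket scene circ 0.5643 0.1514 r 0.0308 px [359.3 302.7] pt [0.5641 0.1525]
pocket side circ 0.5639 0.1489 r 0.0347 px [317.2 225.2] pt [0.5621 0.1469]
yellow sc [[306.20001220703125, 263.3999938964844], [310.8999938964844, 259.70001220703125], [333.29998779296875, 288.20001220703125], [328.6000061035156, 291.8999938964844]] [[0.6142, -0.0078], [0.5986, -0.0106], [0.5962, 0.0883], [0.6112, 0.0905]]
yellow sd [[332.1000061035156, 236.1999969482422], [338.20001220703125, 234.6999969482422], [344.70001220703125, 260.79998779296875], [338.6000061035156, 262.3999938964844]] [[0.5934, 0.087], [0.6096, 0.092], [0.611, -0.0136], [0.5958, -0.0178]]
[136 131 129] [63 61 61] [116 120 118] [46 47 47]
```

View pics/c1.png

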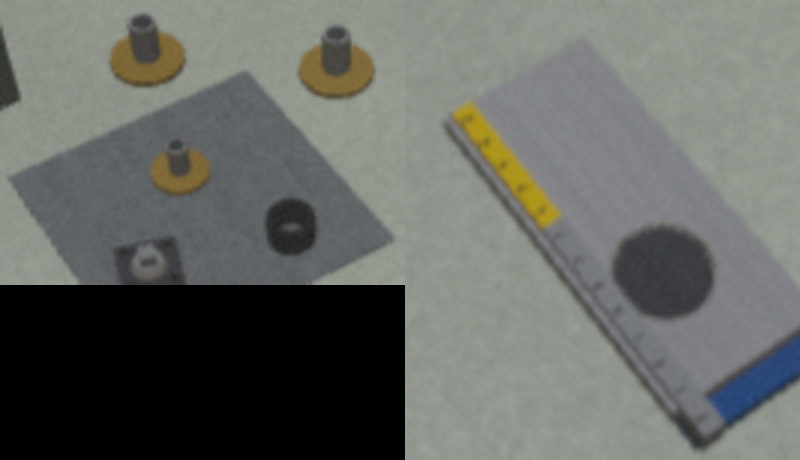

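The crop confirms that the small disc on the mat (r ≈ 30 mm) is the right one. The jig's x axis runs along world +y, with the rail on the +x side and the pocket near (0.564, 0.150). I'll lift first, then head towards the disc.

Emit:
drive_tool(
  rows=[
    [[0,0,0],[0,0,5],8.5],
    [[0,0,0.063],[1.9,-5.7,0],8.5],
    [[0,0,0.063],[1.9,-5.7,0],8.5],
    [[0,0,0.063],[1.9,-5.7,0],8.5],
    [[0,0,0.063],[1.9,-5.7,0],8.5],
    [[0,0,0.063],[1.9,-5.7,0],8.5],
    [[0,0,0.063],[1.9,-5.7,0],8.5],
    [[0,0,0.065],[1.9,-5.7,0],8.5],
  ],
  force=40,
)

```text
clock: 1.1
position: [0.3685, 0.1238, 0.2634]
ee_rot: [0.0, -0.012, 1.0, 0.0]
contact_force: [0.9, -0.2, 0.2]
width: 0.0851
gripper_force: 0.0
```

Emit:
drive_tool(
  rows=[
    [[0,0,0],[1.9,-5.7,0],5],
    [[0,0,0],[1.9,-5.7,0],5],
    [[0,0,0],[1.9,-5.7,0],5],
    [[0,0,0],[1.9,-5.7,0],5],
    [[0,0,0],[1.9,-5.7,-1],5],
    [[0,0,0],[1.9,-5.7,-1],5],
    [[0,0,0],[1.9,-5.7,-2],5],
    [[0,0,0],[0,0,0],5],
  ],
)

```text
clock: 2.1
position: [0.501, -0.276, 0.2205]
ee_rot: [-0.002, -0.009, 1.0, 0.001]
contact_force: [0.6, 0.7, -1.3]
width: 0.0501
gripper_force: 0.0
```

Run:
```python
from h import *
cal=eyes.get_calibration('wrist'); grab('wrist','w0.png')
np.save('w0.npy',cal,allow_pickle=True)
im=cv2.imread('pics/w0.png');m=cv2.inRange(cv2.cvtColor(im,cv2.COLOR_BGR2HSV),(8,100,60),(25,255,255))
for c in cv2.findContours(m,cv2.RETR_EXTERNAL,cv2.CHAIN_APPROX_NONE)[0]:
    if cv2.contourArea(c)>300:
        P=np.array([onz(cal,*p[0],.007) for p in c])[:,:2].astype(np.float32);print(cv2.minEnclosingCircle(P),cv2.boundingRect(c))
print(proj(cal,(.5236,-.337,.007)), manip.get_state()['position'])
```

```text
((0.8494311571121216, -0.06058838590979576), 0.05651756376028061) (436, 423, 53, 41)
((0.5220773816108704, -0.336753249168396), 0.02978583425283432) (239, 196, 52, 51)
((0.4711388051509857, -0.49920979142189026), 0.040139421820640564) (78, 136, 73, 74)
((0.3129395544528961, -0.37288421392440796), 0.039745695888996124) (179, 0, 83, 54)
(np.float64(264.2806244107005), np.float64(222.51071829871609)) [ 0.5005888  -0.27366563  0.22170447]
```

View pics/w0.png

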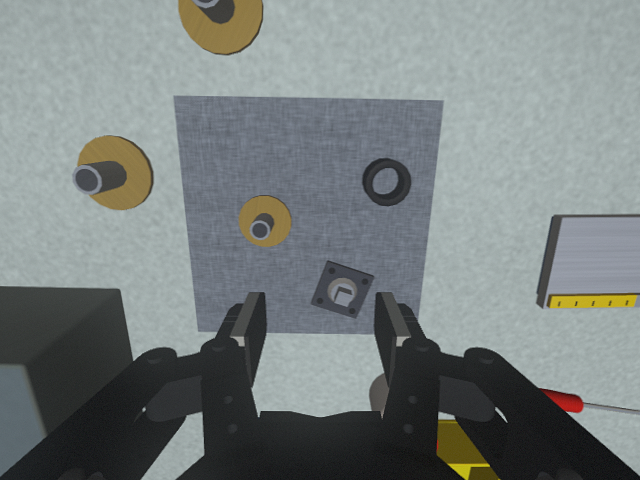

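The wrist view shows the small disc at (265,221), which gives (0.522, −0.337), consistent with both fixed cameras. The collar at (386,182) and the pyramid plate at (342,290) are clear of the fingers.

Emit:
drive_tool(
  rows=[
    [[0,0,0],[1.1,-3.2,-3],5],
    [[0,0,0],[1.1,-3.1,-3],5],
    [[0,0,0],[0,0,-5],5],
    [[0,0,0],[0,0,-4],5],
    [[0,0,0],[0,0,-2],5],
    [[0,0,0],[0,0,-1.5],5],
    [[0,0,0],[0,0,-1],5],
    [[0,0,0],[0,0,0],5],
  ],
)

```text
clock: 3.15
position: [0.5232, -0.3351, 0.0288]
ee_rot: [-0.0, -0.011, 1.0, 0.0]
contact_force: [0.4, 0.3, -1.0]
width: 0.0501
gripper_force: 0.0
```

Run:
```python
from h import *
s=manip.get_state();print(s['position'],s['contact_force'],s['width'])
cal=eyes.get_calibration('wrist'); im=grab('wrist','w1.png')
```

```text
[ 0.52317257 -0.33514102  0.02884074] [ 0.36355994  0.34393503 -0.95247049] 0.05009840981838066
```

View pics/w1.png

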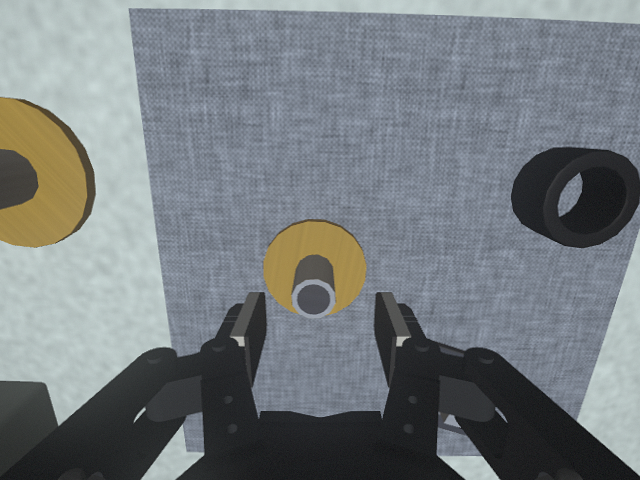

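Run:
```python
from h import *
cal=eyes.get_calibration('wrist')
print(onz(cal,314,299,.042),onz(cal,315,267,.0075)); p=manip.get_state()['position'];print(p)
for z in(.041,.012,.007):print(proj(cal,(.522,-.337,z)))
for w in(-.025,.025):print('tip',proj(cal,p+np.array([0,w,-.011])))
```

```text
[ 0.52261081 -0.33741841  0.042     ] [ 0.52042278 -0.33745081  0.0075    ]
[ 0.52350269 -0.33557816  0.02936094]
(np.float64(314.9230943288772), np.float64(296.8977483361224))
(np.float64(315.64174252319293), np.float64(272.70174367818976))
(np.float64(315.74544455480475), np.float64(269.2122698050064))
tip (np.float64(272.28283254599427), np.float64(279.02257449344194))
tip (np.float64(363.74513192774674), np.float64(280.8816984272029))
```

The wrist view shows the spigot top at (314,299), sitting between the pads and about 2 mm off centre. I'll correct that, go down and grip.

Emit:
drive_tool(
  rows=[
    [[0,0,0],[-0.15,-0.2,-0.4],5],
    [[0,0,0],[0,0,-0.4],5],
    [[0,0,0],[0,0,0],3],
    [[0,0,0],[0,0,0],1.5],
    [[0,0,0],[0,0,0],1.5],
    [[0,0,0],[0,0,0],1.5],
    [[0,0,0],[0,0,0],1.5],
  ],
  force=40,
)

```text
clock: 4.08
position: [0.5217, -0.3378, 0.021]
ee_rot: [0.0, -0.011, 1.0, -0.0]
contact_force: [-1.2, 0.3, 2.9]
width: 0.0183
gripper_force: 39.1
```

Emit:
drive_tool(
  rows=[
    [[0,0,0],[0,0,0.5],1.5],
    [[0,0,0],[0,0,1.5],1.5],
    [[0,0,0],[0,0,3],1.5],
    [[0,0,0],[0,0,4],1.5],
    [[0,0,0],[0,0,0],1.5],
  ],
)

```text
clock: 4.7
position: [0.5242, -0.3395, 0.1153]
ee_rot: [0.004, -0.011, 1.0, -0.003]
contact_force: [0.3, 0.1, -1.4]
width: 0.0183
gripper_force: 39.2
```

Run:
```python
from h import *
s=manip.get_state();print(s['position'],s['contact_force'],s['width'])
cal=eyes.get_calibration('wrist'); im=grab('wrist','w2.png')
a=im[200:420,200:440];b=eyes.get_image('side')[270:420,240:400]
C=np.zeros((450,800,3),np.uint8);C[:330,:360]=cv2.resize(a,(360,330));C[:400,370:796]=cv2.resize(b,(426,400))
cv2.imwrite('pics/c2.png',C[:,:,::-1])
```

```text
[ 0.52418257 -0.33947969  0.11528244] [ 0.30987925  0.06296855 -1.37574961] 0.018297110912125842
```

View pics/c2.png

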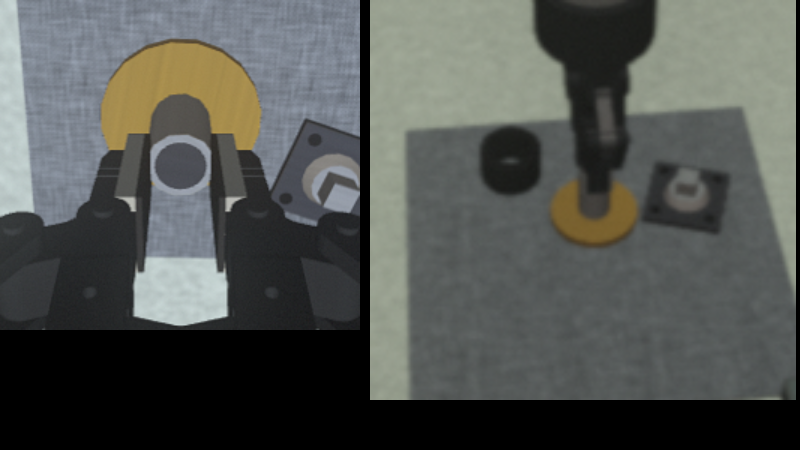

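The disc is held upright: in the wrist crop the spigot is at (180,163) and the flange is level below it. In the side crop the pyramid plate and collar are undisturbed. Next I carry it towards the jig, with a look on the way.

Emit:
drive_tool(
  rows=[
    [[0,0,0],[0,0,4],1.5],
    [[0,0,0],[0,3,3],1.5],
    [[0,0,0],[0,5,2],1.5],
    [[0,0,0],[0.5,5.5,0],1.5],
    [[0,0,0],[0.5,5.5,0],1.5],
    [[0,0,0],[0.5,3.5,0],1.5],
    [[0,0,0],[0,0,0],1.5],
    [[0,0,0],[0,0,0],1.5],
  ],
)

```text
clock: 5.8
position: [0.5361, -0.1128, 0.1997]
ee_rot: [-0.001, -0.011, 1.0, 0.0]
contact_force: [0.1, -0.1, -2.9]
width: 0.0184
gripper_force: 39.5
```

Run:
```python
from h import *
s=manip.get_state();print(s['position'],s['contact_force'],s['width'])
cal=eyes.get_calibration('wrist'); im=grab('wrist','w3.png')[:,:,::-1]
m=cv2.inRange(cv2.cvtColor(np.ascontiguousarray(im),cv2.COLOR_BGR2HSV),(20,100,100),(35,255,255))
for c in cv2.findContours(m,cv2.RETR_EXTERNAL,cv2.CHAIN_APPROX_NONE)[0]:
    if cv2.contourArea(c)>150:
        b=cv2.boxPoints(cv2.minAreaRect(c)); print('yellow',b.round(1).tolist(),[np.round(onz(cal,*p,.036)[:2],4).tolist() for p in b])
g=cv2.inRange(im,(0,0,0),(80,80,80));g[250:]=0
for c in cv2.findContours(g,cv2.RETR_EXTERNAL,cv2.CHAIN_APPROX_NONE)[0]:
    if cv2.contourArea(c)>300:
        P=np.array([onz(cal,*p[0],.03) for p in c])[:,:2].astype(np.float32);print('dark',cv2.minEnclosingCircle(P),cv2.boundingRect(c))
```

```text
[ 0.53608415 -0.11276894  0.19965868] [ 0.06901916 -0.12781302 -2.89903765] 0.018351548728480827
yellow [[415.0, 272.0], [512.0, 272.0], [512.0, 286.0], [415.0, 286.0]] [[0.595, -0.0126], [0.5929, 0.0883], [0.6088, 0.0915], [0.6108, -0.0108]]
yellow [[268.0, 299.0], [268.0, 228.0], [373.0, 228.0], [373.0, 299.0]] [[0.6292, -0.1644], [0.5513, -0.1624], [0.549, -0.0591], [0.6268, -0.0536]]
dark ((0.5769686698913574, -0.2342459261417389), 0.02638007327914238) (174, 234, 52, 16)
dark ((0.5591146945953369, 0.14712312817573547), 0.028515882790088654) (544, 214, 56, 36)
dark ((0.47275397181510925, -0.20343640446662903), 0.02620488591492176) (196, 119, 56, 52)
```

View pics/w3.png

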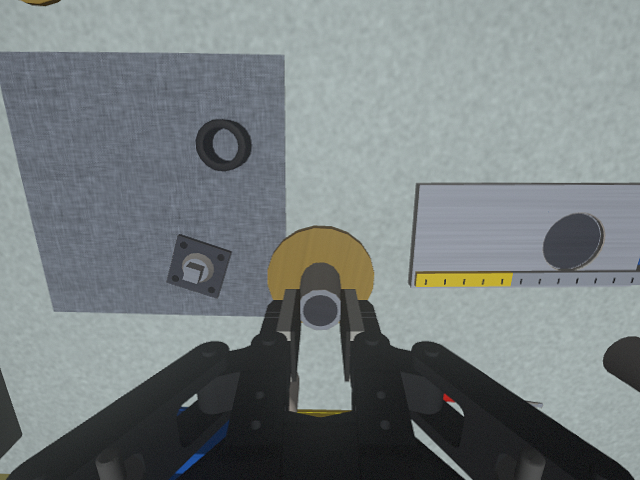

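The wrist view shows the yellow rail at (415–512, 272–286) and the pocket at (573,240). The rail's inner edge is at x ≈ 0.594 near y = 0.05, in agreement with the side camera, so the disc touches it with its axis at x ≈ 0.5637. I'll go to the load spot, about 3 mm off the rail.

Emit:
drive_tool(
  rows=[
    [[0,0,0],[0.6,4.2,-1],1.5],
    [[0,0,0],[0.6,4.2,-1],1.5],
    [[0,0,0],[0.6,4.2,-1],1.5],
    [[0,0,0],[0.6,4.2,-1],1.5],
    [[0,0,0],[0,0,-4],1.5],
    [[0,0,0],[0,0,-4],1.5],
    [[0,0,0],[0,0,-2],1.5],
    [[0,0,0],[0,0,0],1.5],
  ],
  force=40,
)

```text
clock: 6.85
position: [0.5593, 0.0542, 0.0587]
ee_rot: [-0.002, -0.01, 1.0, -0.0]
contact_force: [0.1, 0.4, -1.6]
width: 0.0182
gripper_force: 39.6
```

Emit:
drive_tool(
  rows=[
    [[0,0,0],[0,0,0],1.5],
    [[0,0,0],[0,0,-0.3],1.5],
    [[0,0,0],[0,0,-0.2],1.5],
    [[0,0,0],[0,0,0],1.5],
  ],
)

```text
clock: 7.35
position: [0.5607, 0.0554, 0.056]
ee_rot: [0.0, -0.011, 1.0, 0.0]
contact_force: [-0.8, -0.7, -1.4]
width: 0.0182
gripper_force: 39.6
```

Emit:
drive_tool(
  rows=[
    [[0,0,0],[0,0,-0.2],1.5],
    [[0,0,0],[0,0,-0.15],1.5],
    [[0,0,0],[0,0,0],1.5],
    [[0,0,0],[0,0,0],1.5],
  ],
)

```text
clock: 7.85
position: [0.5607, 0.0554, 0.0523]
ee_rot: [-0.0, -0.011, 1.0, 0.0]
contact_force: [0.5, 0.1, -1.9]
width: 0.0179
gripper_force: 39.6
```

Emit:
drive_tool(
  rows=[
    [[0,0,0],[0,0,-0.1],1.5],
    [[0,0,0],[0,0,0],1.5],
    [[0,0,0],[0,0,0],1.5],
  ],
)

```text
clock: 8.22
position: [0.5607, 0.0554, 0.0513]
ee_rot: [0.0, -0.011, 1.0, 0.0]
contact_force: [0.0, 0.6, -2.5]
width: 0.0182
gripper_force: 39.6
```

Emit:
drive_tool(
  rows=[
    [[0,0,0],[0,0,-0.1],1.5],
    [[0,0,0],[0,0,0],1.5],
    [[0,0,0],[0,0,0],1.5],
  ],
)

```text
clock: 8.6
position: [0.5607, 0.0554, 0.0503]
ee_rot: [0.0, -0.011, 1.0, 0.0]
contact_force: [-0.4, 0.9, -2.4]
width: 0.0183
gripper_force: 39.6
```

Emit:
drive_tool(
  rows=[
    [[0,0,0],[0,0,-0.05],1.5],
    [[0,0,0],[0,0,0],1.5],
    [[0,0,0],[0,0,0],1.5],
  ],
)

```text
clock: 8.98
position: [0.5607, 0.0554, 0.0498]
ee_rot: [0.0, -0.011, 1.0, 0.0]
contact_force: [0.9, 0.1, -1.1]
width: 0.0184
gripper_force: 39.6
```

Emit:
drive_tool(
  rows=[
    [[0,0,0],[0,0,-0.05],1.5],
    [[0,0,0],[0,0,0],1.5],
    [[0,0,0],[0,0,0],1.5],
  ],
)

```text
clock: 9.35
position: [0.5607, 0.0554, 0.0493]
ee_rot: [-0.0, -0.011, 1.0, 0.0]
contact_force: [-0.0, -0.7, -1.1]
width: 0.0185
gripper_force: 39.6
```

Emit:
drive_tool(
  rows=[
    [[0,0,0],[0,0,-0.05],1.5],
    [[0,0,0],[0,0,0],1.5],
    [[0,0,0],[0,0,0],1.5],
  ],
)

```text
clock: 9.72
position: [0.5607, 0.0555, 0.049]
ee_rot: [0.0, -0.011, 1.0, 0.0]
contact_force: [-0.7, 1.1, 1.5]
width: 0.0182
gripper_force: 40.0
```

Emit:
drive_tool(
  rows=[
    [[0,0,0],[0,0,-0.05],1.5],
    [[0,0,0],[0,0,0],1.5],
    [[0,0,0],[0,0,0],1.5],
  ],
)

```text
clock: 10.1
position: [0.5608, 0.0556, 0.049]
ee_rot: [0.0, -0.011, 1.0, 0.0]
contact_force: [-1.7, 1.9, 5.8]
width: 0.0181
gripper_force: 40.6
```

The disc touched the plate at TCP z = 0.049, with about 6 N of preload. Now I'll ease it to the rail with a lighter grip.

Emit:
drive_tool(
  rows=[
    [[0,0,0],[0.1,0,0],1.5],
    [[0,0,0],[0.1,0,0],1.5],
    [[0,0,0],[0,0,0],1.5],
  ],
  force=25,
)

```text
clock: 10.48
position: [0.5608, 0.0556, 0.0489]
ee_rot: [-0.002, -0.011, 1.0, 0.0]
contact_force: [-5.1, 0.6, 8.1]
width: 0.0184
gripper_force: 41.0
```

Emit:
drive_tool(
  rows=[
    [[0,0,0],[0.05,0,0],1.5],
    [[0,0,0],[0.05,0,0],1.5],
    [[0,0,0],[0,0,0],1.5],
  ],
)

```text
clock: 10.85
position: [0.5608, 0.0555, 0.0489]
ee_rot: [-0.003, -0.011, 1.0, 0.0]
contact_force: [-6.6, 0.8, 9.6]
width: 0.0185
gripper_force: 41.2
```

Emit:
drive_tool(
  rows=[
    [[0,0,0],[0,0,0.04],1.5],
    [[0,0,0],[0,0,0],1.5],
    [[0,0,0],[0,0,0],1.5],
  ],
  force=25,
)

```text
clock: 11.22
position: [0.5623, 0.0554, 0.0489]
ee_rot: [-0.001, -0.011, 1.0, 0.0]
contact_force: [-4.4, 0.2, 6.2]
width: 0.0183
gripper_force: 40.7
```

Run:
```python
from h import *
s=manip.get_state();print(s['position'],s['contact_force'],s['moment'],s['gripper_force'])
im=grab('wrist','w4.png');b=eyes.get_image('side')[170:290,260:380]
cal=eyes.get_calibration('wrist'); 
print(proj(cal,(.5937,.05,.036)),proj(cal,(.5637,.055,.036)))
C=np.zeros((400,800,3),np.uint8);C[:390,:390]=cv2.resize(im[190:385,222:417],(390,390),interpolation=2);C[:390,400:790]=cv2.resize(b,(390,390),interpolation=2)
cv2.imwrite('pics/c4.png',C[:,:,::-1])
```

```text
[0.56228585 0.05537069 0.04894019] [-4.42587887  0.17268469  6.20654713] [0.06109857 0.79580375 0.05207454] 40.737998485565186
(np.float64(307.69403766142506), np.float64(327.96880069922656)) (np.float64(317.31926724328906), np.float64(280.9489012409906))
```

View pics/c4.png

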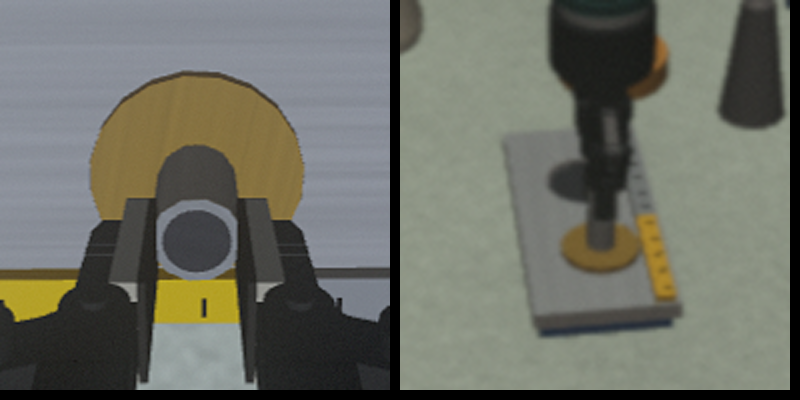

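The disc lies on the plate with a small gap to the rail: its flange is at (196,170) in the crop and the rail edge at row 270. It moved 1.5 mm once the preload eased, so plate friction was holding it. I'll ease the preload further and approach the rail.

Emit:
drive_tool(
  rows=[
    [[0,0,0],[0,0,0.04],1.5],
    [[0,0,0],[0,0,0],1.5],
    [[0,0,0],[0,0,0],1.5],
  ],
  force=25,
)

```text
clock: 11.7
position: [0.5635, 0.0553, 0.049]
ee_rot: [-0.0, -0.011, 1.0, -0.0]
contact_force: [-2.2, -0.1, 2.2]
width: 0.0182
gripper_force: 40.2
```

Emit:
drive_tool(
  rows=[
    [[0,0,0],[0.05,0,0],1.5],
    [[0,0,0],[0,0,0],1.5],
    [[0,0,0],[0,0,0],1.5],
  ],
)

```text
clock: 12.08
position: [0.5641, 0.0553, 0.049]
ee_rot: [-0.0, -0.011, 1.0, -0.0]
contact_force: [-2.4, -0.2, 2.3]
width: 0.0179
gripper_force: 40.1
```

Emit:
drive_tool(
  rows=[
    [[0,0,0],[0.05,0,0],1.5],
    [[0,0,0],[0,0,0],1.5],
    [[0,0,0],[0,0,0],1.5],
  ],
)

```text
clock: 12.45
position: [0.5643, 0.0553, 0.0491]
ee_rot: [-0.0, -0.011, 1.0, -0.0]
contact_force: [-3.4, -1.0, 3.8]
width: 0.0184
gripper_force: 40.3
```

Emit:
drive_tool(
  rows=[
    [[0,0,0],[0.05,0,0],1.5],
    [[0,0,0],[0,0,0],1.5],
    [[0,0,0],[0,0,0],1.5],
  ],
)

```text
clock: 12.82
position: [0.5644, 0.0553, 0.0491]
ee_rot: [-0.001, -0.011, 1.0, -0.0]
contact_force: [-4.4, -0.4, 4.7]
width: 0.0185
gripper_force: 40.5
```

The disc now rests on the rail (x ≈ 0.5643, about 3 to 4 N). I'll start the slide along the rail direction (−0.021, 1).

Emit:
drive_tool(
  rows=[
    [[0,0,0],[-0.006,0.3,0],1.5],
    [[0,0,0],[-0.008,0.4,0],1.5],
    [[0,0,0],[-0.008,0.4,0],1.5],
    [[0,0,0],[-0.008,0.4,0],1.5],
    [[0,0,0],[-0.008,0.4,0],1.5],
    [[0,0,0],[-0.008,0.4,0],1.5],
  ],
)

```text
clock: 13.58
position: [0.5644, 0.0759, 0.0495]
ee_rot: [-0.0, -0.011, 1.0, -0.002]
contact_force: [-5.8, -7.1, 7.1]
width: 0.0188
gripper_force: 40.8
```

Emit:
drive_tool(
  rows=[
    [[0,0,0],[-0.008,0.4,0],1.5],
    [[0,0,0],[-0.008,0.4,0],1.5],
    [[0,0,0],[-0.008,0.4,0],1.5],
    [[0,0,0],[-0.008,0.4,0],1.5],
    [[0,0,0],[-0.008,0.4,0],1.5],
    [[0,0,0],[-0.008,0.4,0],1.5],
  ],
)

```text
clock: 14.32
position: [0.5636, 0.0998, 0.0495]
ee_rot: [-0.001, -0.011, 1.0, -0.002]
contact_force: [-5.7, -7.3, 6.9]
width: 0.0184
gripper_force: 40.8
```

Emit:
drive_tool(
  rows=[
    [[0,0,0],[-0.02,0.3,0.02],1.5],
    [[0,0,0],[-0.02,0.3,0.01],1.5],
    [[0,0,0],[-0.008,0.4,0],1.5],
    [[0,0,0],[-0.008,0.4,0],1.5],
    [[0,0,0],[-0.008,0.4,0],1.5],
    [[0,0,0],[-0.008,0.4,0],1.5],
  ],
)

```text
clock: 15.08
position: [0.5628, 0.1223, 0.0493]
ee_rot: [-0.001, -0.011, 1.0, -0.002]
contact_force: [-4.1, -6.8, 4.5]
width: 0.0189
gripper_force: 40.4
```

Emit:
drive_tool(
  rows=[
    [[0,0,0],[-0.006,0.3,0],1.5],
    [[0,0,0],[-0.006,0.3,0],1.5],
    [[0,0,0],[-0.004,0.2,0],1.5],
    [[0,0,0],[-0.004,0.2,0],1.5],
  ],
)

```text
clock: 15.58
position: [0.5626, 0.1323, 0.0492]
ee_rot: [-0.001, -0.011, 1.0, -0.002]
contact_force: [-3.9, -5.3, 4.9]
width: 0.0184
gripper_force: 40.3
```

Emit:
drive_tool(
  rows=[
    [[0,0,0],[-0.003,0.15,0],1.5],
    [[0,0,0],[-0.003,0.15,0],1.5],
    [[0,0,0],[-0.003,0.15,0],1.5],
    [[0,0,0],[-0.003,0.15,0],1.5],
  ],
)

```text
clock: 16.08
position: [0.5625, 0.1384, 0.0491]
ee_rot: [-0.001, -0.011, 1.0, -0.002]
contact_force: [-3.7, -5.2, 3.0]
width: 0.0185
gripper_force: 40.2
```

Emit:
drive_tool(
  rows=[
    [[0,0,0],[-0.002,0.1,0],1.5],
    [[0,0,0],[-0.002,0.1,0],1.5],
    [[0,0,0],[-0.002,0.1,0],1.5],
  ],
)

```text
clock: 16.45
position: [0.5625, 0.1416, 0.0491]
ee_rot: [-0.001, -0.011, 1.0, -0.002]
contact_force: [-4.2, -5.6, 2.5]
width: 0.0185
gripper_force: 40.1
```

Emit:
drive_tool(
  rows=[
    [[0,0,0],[-0.002,0.1,-0.01],1.5],
    [[0,0,0],[-0.002,0.1,-0.01],1.5],
  ],
)

```text
clock: 16.7
position: [0.5624, 0.1435, 0.0489]
ee_rot: [-0.001, -0.011, 1.0, -0.002]
contact_force: [-4.3, -5.3, 4.3]
width: 0.0182
gripper_force: 40.2
```

Emit:
drive_tool(
  rows=[
    [[0,0,0],[-0.002,0.1,0],1.5],
    [[0,0,0],[-0.002,0.1,0],1.5],
  ],
)

```text
clock: 16.95
position: [0.5625, 0.1459, 0.0489]
ee_rot: [-0.001, -0.011, 1.0, -0.001]
contact_force: [-2.7, -4.4, 2.9]
width: 0.0185
gripper_force: 40.1
```

Emit:
drive_tool(
  rows=[
    [[0,0,0],[-0.002,0.1,-0.01],1.5],
    [[0,0,0],[0,0,0],1.5],
  ],
)

```text
clock: 17.2
position: [0.5633, 0.1481, 0.0488]
ee_rot: [0.0, -0.011, 1.0, -0.0]
contact_force: [-1.2, -0.4, -0.4]
width: 0.0185
gripper_force: 39.6
```

Emit:
drive_tool(
  rows=[
    [[0,0,0],[-0.002,0.1,0],1.5],
    [[0,0,0],[0,0,0],1.5],
  ],
)

```text
clock: 17.45
position: [0.5635, 0.1498, 0.0487]
ee_rot: [0.0, -0.011, 1.0, 0.0]
contact_force: [-0.2, 0.3, -2.2]
width: 0.0184
gripper_force: 39.5
```

Plate support disappeared at y ≈ 0.148, with Fz down to the weight alone, so the disc is over the pocket. I'll stop sliding and lower it gently to confirm.

Emit:
drive_tool(
  rows=[
    [[0,0,0],[0,0,-0.05],1.5],
    [[0,0,0],[0,0,-0.05],1.5],
    [[0,0,0],[0,0,0],1.5],
  ],
)

```text
clock: 17.82
position: [0.563, 0.1496, 0.0481]
ee_rot: [0.0, -0.011, 1.0, 0.0]
contact_force: [-1.9, 0.2, -1.0]
width: 0.0184
gripper_force: 39.6
```

Emit:
drive_tool(
  rows=[
    [[0,0,0],[-0.06,0,0],1.5],
    [[0,0,0],[0,0,-0.05],1.5],
    [[0,0,0],[0,0,-0.05],1.5],
    [[0,0,0],[0,0,0],1.5],
  ],
)

```text
clock: 18.32
position: [0.5625, 0.1494, 0.0471]
ee_rot: [0.0, -0.011, 1.0, 0.0]
contact_force: [-1.5, 0.1, -0.9]
width: 0.0183
gripper_force: 39.6
```

Emit:
drive_tool(
  rows=[
    [[0,0,0],[-0.05,0,0],1.5],
    [[0,0,0],[0,0,-0.05],1.5],
    [[0,0,0],[0,0,-0.05],1.5],
    [[0,0,0],[0,0,-0.05],1.5],
    [[0,0,0],[0,0,0],1.5],
  ],
)

```text
clock: 18.95
position: [0.562, 0.1494, 0.0455]
ee_rot: [0.0, -0.011, 1.0, 0.0]
contact_force: [-0.7, 0.1, -1.8]
width: 0.018
gripper_force: 39.6
```

Emit:
drive_tool(
  rows=[
    [[0,0,0],[0,0,-0.05],1.5],
    [[0,0,0],[0,0,-0.05],1.5],
    [[0,0,0],[0,0,0],1.5],
  ],
)

```text
clock: 19.32
position: [0.5619, 0.1494, 0.0445]
ee_rot: [-0.0, -0.011, 1.0, 0.0]
contact_force: [-0.4, -0.2, -2.1]
width: 0.0187
gripper_force: 39.6
```

Emit:
drive_tool(
  rows=[
    [[0,0,0],[0,0,-0.04],1.5],
    [[0,0,0],[0,0,0],1.5],
    [[0,0,0],[0,0,0],1.5],
  ],
)

```text
clock: 19.7
position: [0.5618, 0.1494, 0.0442]
ee_rot: [-0.0, -0.011, 1.0, 0.0]
contact_force: [-1.4, 0.6, 0.4]
width: 0.0183
gripper_force: 39.7
```

Emit:
drive_tool(
  rows=[
    [[0,0,0],[0,0,-0.03],1.5],
    [[0,0,0],[0,0,0],1.5],
    [[0,0,0],[0,0,0],1.5],
  ],
)

```text
clock: 20.08
position: [0.5616, 0.1494, 0.044]
ee_rot: [-0.0, -0.011, 1.0, 0.0]
contact_force: [-3.2, 0.3, 1.7]
width: 0.0183
gripper_force: 40.1
```

TCP z = 0.044 is exactly 5 mm below the plate contact height, so the disc is on the pocket floor. Releasing, then backing off straight up.

Emit:
drive_tool(
  rows=[
    [[0,0,0],[0,0,0],2.6],
    [[0,0,0],[0,0,0],4],
    [[0,0,0],[0,0,0],5],
    [[0,0,0],[0,0,0],5],
    [[0,0,0],[0,0,1],5],
    [[0,0,0],[0,0,3],5],
    [[0,0,0],[0,0,5],5],
    [[0,0,0],[-4,0,4],5],
  ],
)

```text
clock: 21.08
position: [0.5248, 0.1494, 0.1765]
ee_rot: [0.003, -0.01, 1.0, 0.0]
contact_force: [-0.6, 0.7, 0.3]
width: 0.05
gripper_force: 0.0
```

Run:
```python
from h import *
s=manip.get_state();print(s['clock'],s['position'],s['contact_force'],s['width'])
cal=eyes.get_calibration('wrist');im=grab('wrist','w5.png');b=eyes.get_image('side')[170:290,260:380]
C=np.zeros((400,800,3),np.uint8);C[:390,:390]=cv2.resize(im[190:385,222:417],(390,390),interpolation=2);C[:390,400:790]=cv2.resize(b,(390,390),interpolation=2)
cv2.imwrite('pics/c5.png',C[:,:,::-1])
```

```text
21.075 [0.52484511 0.1494234  0.17646954] [-0.63784898  0.70592254  0.25005821] 0.05001144736257406
```

View pics/c5.png

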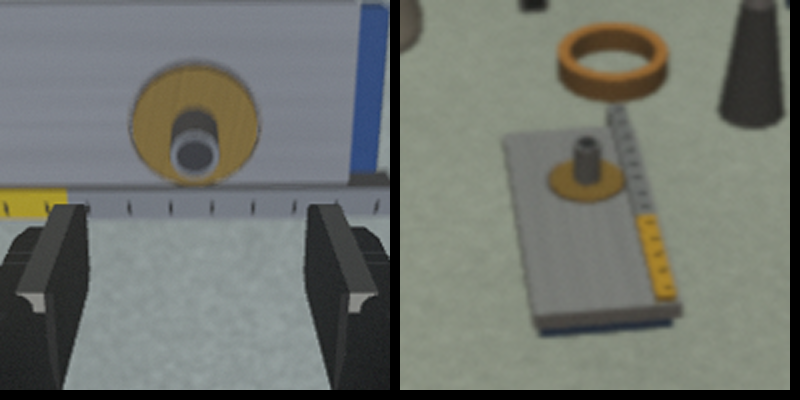

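Both views show the disc seated flat in the pocket: the flange in the wrist crop is at (195,124) with the chamfer ring around it, the spigot stands upright, and the gripper is clear. Handing in.

```bash
python3 -c "from rig import job; print(job.sign_off())"
```

```text
the job is handed in; nothing more can be done
None
```

The small brass disc is lying flat and fully home in the jig's pocket, let go and with the arm clear; the job took about 21 s and is handed in, with no verdict returned.

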